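# Fetch a workpiece rack out of a deep rinse tank with the hook rod

### The arm

A 6-joint arm with a two-finger parallel gripper is mounted at the origin on a cart in front of the work surface, level with it; the furniture and walls round the work are solid. World frame = base frame: x ahead of the robot, y to its left, z up, the work surface at z = 0. Lengths are in m, angles in rad, forces in N, time in s.
With the tool pointing down it reaches from about 0.375 to 0.975 m from the base axis. Payload 3.8 kg.
Tool frame: the origin (TCP) lies on the centre line of the jaws, within the pads' length; the fingertips stand 25 mm ahead of it and the grasp point (between the pads) lies 6 mm ahead of it; y points along the fingers, z is the direction in which the jaws open and shut, and the axes are right-handed (so a half turn about y gives the same grasp; the last joint's range is limited). The gripper opens to 85 mm and grips with 20 to 120 N. Pads are 22 mm wide; open, the fingers measure 114 mm over their backs; the gripper's body (76 mm by 85 mm) begins 54 mm behind the grasp point. The pads swing forward as they close: fully open they stand 13 mm farther back than shut.
Start: joints at [1.207, 0.264, 1.604, -0, 1.274, -0.037], TCP at [0.217, 0.639, 0.221] pointing down, gripper open.
Joint ranges: [-2.63, 2.63], [-0.94, 2.18], [0.31, 2.57], [-1.31, 4.45], [0, 2.66], [-2.55, 2.55]. Speed limits (rad/s): [2.57, 2.57, 3.14, 3.14, 3.14, 3.14].

### API

Orientations are given as a rotation vector (axis times angle).
In Python, from workcell import bot gives the robot as it stands.
- The arm moves only by the shell command python3 -m jog 'ROWS' [FORCE]. ROWS is JSON, a list of rows, each a list of 5 numbers: the shift along the world's x, y, z in mm, then the turn about the world's z in degrees, then the finger opening in mm, from 0 to 85.4. A call has exactly 10 rows; each row is the pose to reach, as a shift and turn from the pose commanded when the call began; what a row does not reach only later rows make up. A row lasts 1/8 s, in which the tool goes at most 62.5 mm and 10.7 degrees, less where a joint would pass 70% of its speed; a pose out of reach is approached as far as the arm can. A call with a gripper value outside its range is refused whole. The fingers move at their own pace and stop on an object; FORCE is the grip in N (left out, the last holds). Time passes only in rows, so rows that repeat a pose let the fingers close, or fill a call up. It gives the time, the measured TCP pose, the force and the opening at its end, in the units of the state.
- bot.read_state(): the state, without advancing time (a new reading comes with each control period).
- bot.read_camera(name): name is "side" or "top"; returns a dict with "pixels" (400x640x3 uint8, red, green, blue), "fx", "fy", "cx", "cy" (pixels), "dist" ([k1, k2, p1, p2, k3] as OpenCV has them; the pictures are not rectified), "R" (3x3) and "t" (3): a world point X has camera coordinates R X + t. Camera axes: x right, y down, z forward; pixel columns grow to the right and rows downward; lengths in m; the calibration is good to about 2 mm. A picture is of the moment at which its call begins. There is no depth.
- bot.finish_job(): hands the job in, once; it reports no verdict.
The state is a dict: "time": time; "q": joint angles; "joint_vel": joint speeds; "joint_torque": joint torques, N m; "tool_pos": TCP position; "tcp_rot": TCP orientation; "wrist_force": force on the tool from outside, world axes, zero at the start; "torque": the same for the moment, N m; "width": opening from 0.0 (shut) to 1.0 (fully open).
Only numpy, scipy, OpenCV 4.12 (cv2) and the standard library are available. Lean on these libraries where they do the work, as an engineer would, in place of code of your own. Each camera call takes 0.05 s, during which the arm holds its last target.

### The job

Take the hook rod out of its holder and use it to fetch the small rack that hangs deep inside the narrow rinse tank: feel for the lifting eye of the block on the rack without shoving it hard, hook it and lift the rack out. Set the rack down gently, standing flat in the drip tray, unhook it and hang the rod back upright in its holder. Do not touch the rack with the gripper, do not force the hook against rack or tank (stay well under 15 N), and leave the other things where they are.

Things in the scene. Friction and masses are not known exactly. Their poses are not given: they have to be found in the camera images.
- hook_rod: Hook rod, 0.18 kg, hanging upright in the holder. Origin: centre of the underside of its steel guard plate (60 x 48 x 5 mm in x, y, z), z up. Above the plate a black plastic handle, 16 mm thick in x, 24 mm wide in y, from z = 5 to 52 mm: grip it from above across the 16 mm. Below the plate hangs a flat steel strip bent to a J, down to z = -80 mm.
- hook_mouth (a point): Top of the hook's foot, centred under the handle, 75 mm below the rod's origin, axes as the rod's. Strip 14 mm wide in y. From here: foot 5 mm thick, x = -8.5 to 8.5 mm; shank x = -8.5 to -4.5, up to the guard plate; upturned lip x = 4.5 to 8.5, 8 mm high. The mouth is 9 mm wide; the hook threads into an eye by moving along +x.
- holder: Grey plastic holder fixed to the bench, 52 x 44 mm, 90 mm high (low feet to 94 mm in x), with an upright well 36 (x) x 28 (y) mm open at the top. Origin: centre of its underside, z up. The rod hangs in it with the guard plate flat on the rim: rod origin 90 mm above the holder's, x axes alike.
- tank: Deep narrow steel rinse tank fixed to the bench, empty, open at the top. Origin: centre of its underside; x the long axis, z up. Inside 160 (x) x 64 (y) mm, over all 180 x 84, rim 125 mm high. A ledge on each end wall, 8 mm deep, top at z = 57 mm, carries the rack's ears: the rack hangs with its origin at z = 19 mm, with 2 mm end play each way.
- tank_mouth (a point): Centre of the tank's open mouth, at rim height, axes as the tank's.
- rack: Aluminium rack hanging in the tank, about 0.6 kg with its block (0.5 to 0.75). Origin: centre of its underside, x along its length, z up. End plates at x = +-68 mm (4 thick, 40 wide, 42 high) with ears out to +-78 mm (underside z = 38), joined by two rods. A dark steel block, 34 x 38 mm, z = 10 to 36 mm, is clamped on the rods and carries the lifting eye. Symmetrical.
- eye_middle (a point): Fixed point of the rack, 68 mm above its origin: middle of the span where the eye can be. The eye sits up to 28 mm either way along x; where is NOT reported: feel or look. Upside-down U of 6 mm round bar in the y-z plane: 28 mm clear between legs, top bar 0 to 6 mm above this point, 32 mm clear below it. Sliding block and eye takes 40 N. Lifted by it the rack tilts up to 12 degrees.
- tray: Grey plastic drip tray fixed to the bench, 190 (x) x 110 (y) mm, rim 10 mm high, walls 4 mm. Origin: centre of its underside.
- tray_floor (a point): Centre of the tray's inner floor, 4 mm above the bench, axes as the tray's. The rack stands flat on its two end plates there.
- tape: Bystander: roll of black tape, 67 mm across, 19 mm high, origin at the centre of its underside.
- contactor: Bystander: contactor, 78 x 45 x 78 mm, origin at the centre of its underside.
- driver: Bystander: screwdriver with yellow handle, 209 mm long, lying on the bench between robot and tank, origin at its middle.
Things that resemble listed ones, but are neither listed nor needed, are in the scene too. What is shaped like the hook_rod but orange is not meant.

How it is judged:
On the way, in this order (a step that is already met when the one before it is completed fails the run):
1. the rack hangs on the hook, lifted clear of the tank (z of rack in the frame of tank above 0.14 m and contact force between hook_rod and rack above 1 N), for 0.2 s.
2. the rack stands flat in the tray, free of the hook (z of rack in the frame of tray_floor below 0.004 m and horizontal distance between rack and tray_floor below 0.06 m and angle between rack's own z axis and vertical below 0.06 rad and contact force between hook_rod and rack below 0.1 N and linear speed of rack below 0.02 m/s and contact force between rack and tray above 1 N), for 0.2 s.
At the end, for the whole second after the job is handed in: The rack stands at rest flat in the tray (origin within 4 mm of the floor's height and 60 mm of its centre, tilt under 0.06 rad), not touched by the hook, and the rod hangs at rest and upright in its holder (origin within 14 mm of the axis and 4 mm of the seated height, tilt under 0.08 rad) (z of rack in the frame of tray_floor below 0.004 m and horizontal distance between rack and tray_floor below 0.06 m and angle between rack's own z axis and vertical below 0.06 rad and contact force between hook_rod and rack below 0.1 N and linear speed of each of rack, hook_rod below 0.02 m/s and horizontal distance between hook_rod and holder below 0.014 m and z of hook_rod in the frame of holder between 0.086 and 0.094 m and angle between hook_rod's own z axis and vertical below 0.08 rad).
It fails at once if the hook rod presses on the rack or its block with more than 15 N (contact force between hook_rod and rack above 15 N).
It fails at once if the hook rod presses on the tank with more than 15 N (contact force between hook_rod and tank above 15 N).
It fails at once if the rack hits the tray with more than 40 N (set down hard or dropped) (contact force between rack and tray above 40 N).
It fails at once if the gripper touches the rack (contact force between the fingers and rack above 1 N).
It fails at once if the roll of tape, the contactor or the screwdriver beside the work is pushed more than 2 cm (distance of any of tape, contactor, driver from where it was at the start of the episode above 0.02 m).
It also fails if it takes over 67 s, if anything falls off the work surface, if the arm or the gripper's body presses on something with over 40 N, if the wrist force passes 120 N, or if a joint passes its speed limit or range.

## Working session

There is one attempt and no reset: what is moved stays moved. The work goes in short steps, Python scripts to look and compute and a shell command to move; the robot and the scene stay as the last step left them, time stands still between calls to the robot, and variables do not carry over. Pictures are saved under pics/ and viewed, and the job is handed in when it is done.

```bash
mkdir -p pics; ls
python3 - <<'E'
from workcell import bot
import cv2
s=bot.read_state();print(s)
for n in("side","top"):
    c=bot.read_camera(n);cv2.imwrite(f"pics/{n}0.png",c["pixels"][:,:,::-1])
    print(n,{k:c[k] for k in c if k!="pixels"})
E
```

```text
pics
{'time': 0.0, 'q': array([ 1.20709094e+00,  2.64719404e-01,  1.60534716e+00,  2.03504002e-05,
        1.27370057e+00, -3.68967736e-02]), 'joint_vel': array([ 0.00162873, -0.00076971, -0.0016523 ,  0.00062456,  0.00090742,
        0.00052634]), 'joint_torque': array([ 1.49440995e-03, -5.15100861e+01, -3.67330348e+01, -2.48435354e-04,
        1.28308157e-02, -3.76220987e-05]), 'tool_pos': array([0.21641996, 0.63858451, 0.21949928]), 'tcp_rot': array([-1.55766871,  0.25690405, -0.25619171]), 'wrist_force': array([-0.0670515 , -0.64224598, -0.07854765]), 'torque': array([ 0.02841371,  0.03886456, -0.02620478]), 'width': 0.9983830422553822}
side {'fx': 364.83149567633365, 'fy': 364.83149567633365, 'cx': 318.21450590318517, 'cy': 197.7571522142418, 'dist': array([-0.00711174,  0.        ,  0.        ,  0.        ,  0.        ]), 'R': array([[ 0.99210535, -0.12358755,  0.02128571],
       [-0.0378069 , -0.45658921, -0.88887397],
       [ 0.11957259,  0.88105188, -0.45765706]]), 't': array([-0.56570564,  0.11756725,  0.88832911])}
top {'fx': 381.651713651279, 'fy': 381.651713651279, 'cx': 314.3566574454928, 'cy': 200.60951198560127, 'dist': array([0.005229, 0.      , 0.      , 0.      , 0.      ]), 'R': array([[ 0.02533775, -0.99956627, -0.01500932],
       [-0.98813539, -0.02276726, -0.15188844],
       [ 0.15148084,  0.01867975, -0.98828367]]), 't': array([-0.00547249,  0.56478106,  0.89198652])}
```

View pics/side0.png

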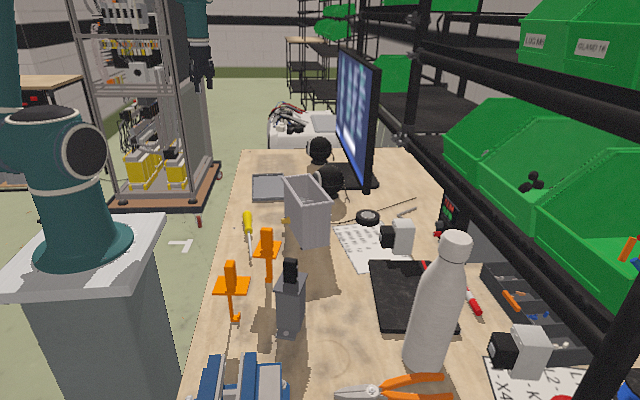

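View pics/top0.png

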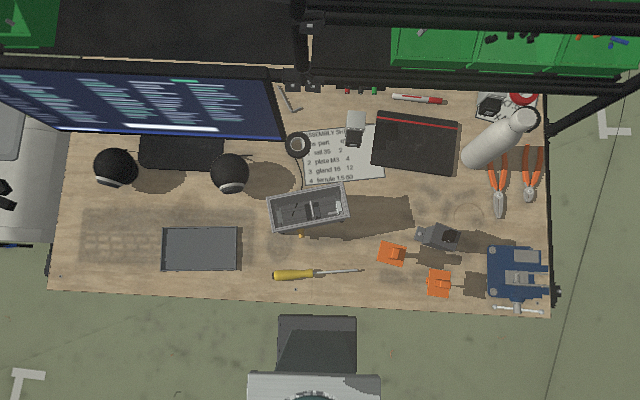

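Run:
```python
import cv2
a=cv2.imread("pics/side0.png");b=cv2.imread("pics/top0.png")
def crop(im,x,y,w,h,f,n):
    cv2.imwrite("pics/"+n,cv2.resize(im[y:y+h,x:x+w],None,fx=f,fy=f,interpolation=cv2.INTER_CUBIC))
crop(a,200,130,200,150,4,"s_a.png")
crop(a,200,220,133,100,6,"s_b.png")
crop(b,255,170,133,100,6,"t_a.png")
crop(b,370,200,133,100,6,"t_b.png")
crop(b,145,210,133,100,6,"t_c.png")
```

```text
(no output)
```

View pics/s_a.png

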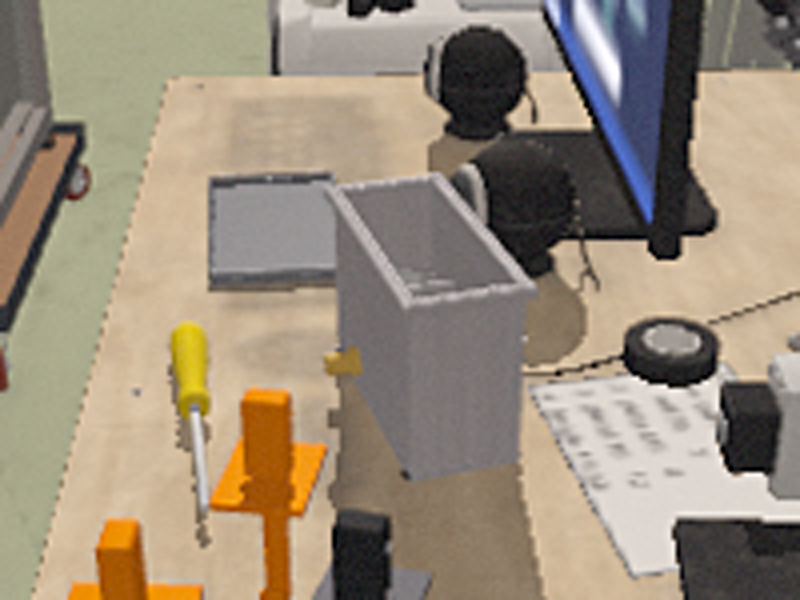

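View pics/s_b.png

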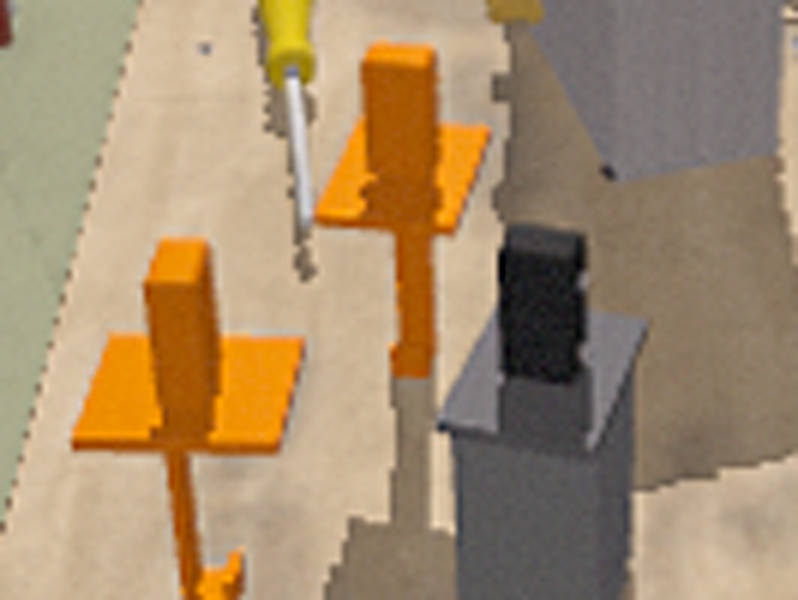

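View pics/t_a.png

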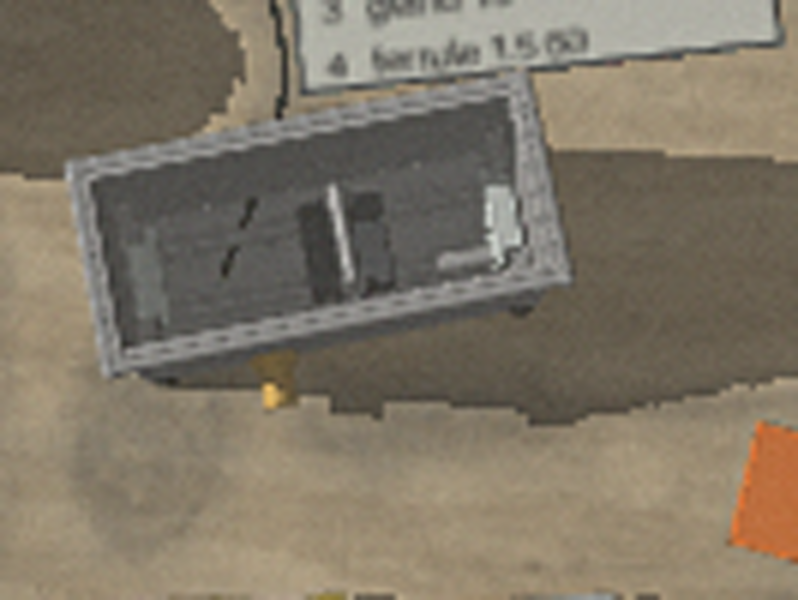

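View pics/t_b.png

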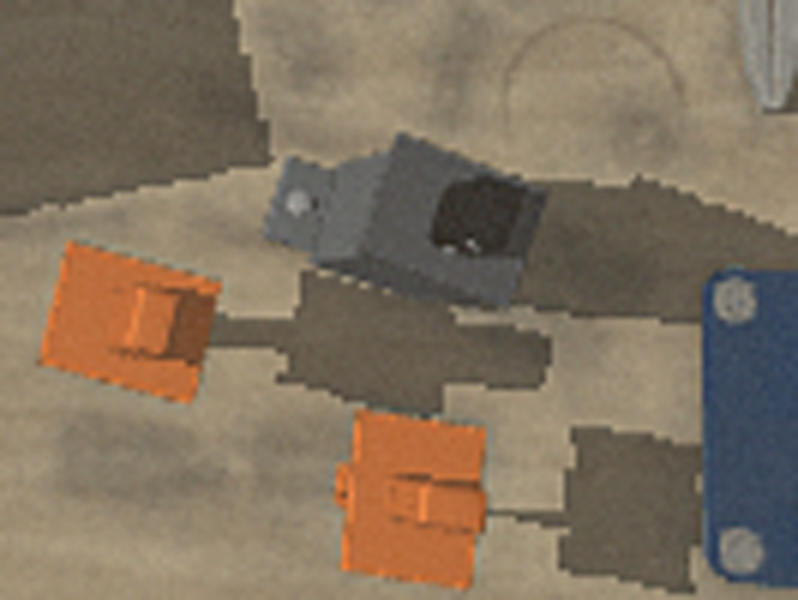

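View pics/t_c.png

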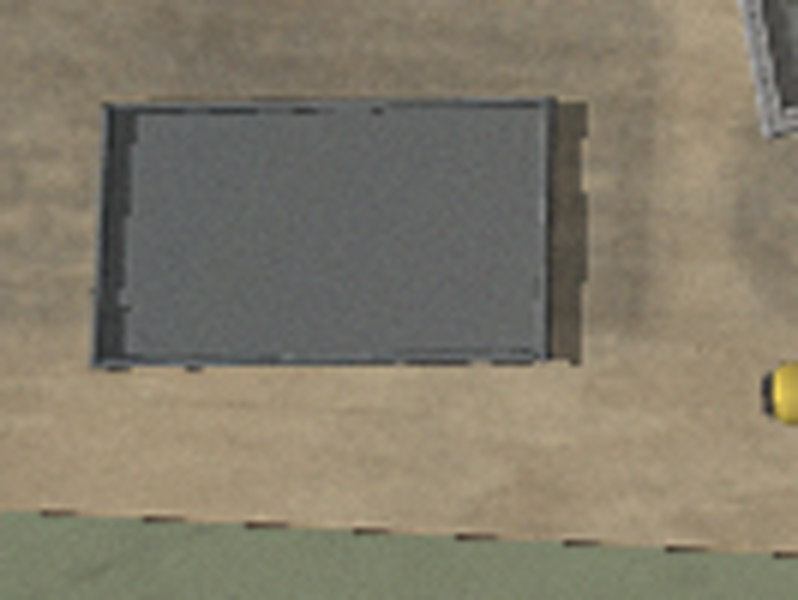

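```bash
cat > h.py <<'E'
import numpy as np,cv2
C={"side":dict(f=364.83149567633365,c=(318.21450590318517,197.7571522142418),d=-0.00711174,R=np.array([[0.99210535,-0.12358755,0.02128571],[-0.0378069,-0.45658921,-0.88887397],[0.11957259,0.88105188,-0.45765706]]),t=np.array([-0.56570564,0.11756725,0.88832911])),
"top":dict(f=381.651713651279,c=(314.3566574454928,200.60951198560127),d=0.005229,R=np.array([[0.02533775,-0.99956627,-0.01500932],[-0.98813539,-0.02276726,-0.15188844],[0.15148084,0.01867975,-0.98828367]]),t=np.array([-0.00547249,0.56478106,0.89198652]))}
def K(n):
    c=C[n];return np.array([[c['f'],0,c['c'][0]],[0,c['f'],c['c'][1]],[0,0,1.]]),np.array([c['d'],0,0,0,0])
def und(n,p):
    k,d=K(n);return cv2.undistortPoints(np.array(p,float).reshape(-1,1,2),k,d).reshape(-1,2)
def proj(n,X):
    k,d=K(n);r=cv2.Rodrigues(C[n]['R'])[0];return cv2.projectPoints(np.array(X,float).reshape(-1,1,3),r,C[n]['t'],k,d)[0].reshape(-1,2)
def plane(n,p,z):
    u=und(n,p);R,t=C[n]['R'],C[n]['t'];o=-R.T@t;d=np.c_[u,np.ones(len(u))]@R
    return o+d*((z-o[2])/d[:,2])[:,None]
def tri(ps,pt):
    P=[np.c_[C[n]['R'],C[n]['t']] for n in("side","top")]
    X=cv2.triangulatePoints(P[0],P[1],und("side",ps).T,und("top",pt).T);return (X[:3]/X[3]).T
E
python3 - <<'E'
from h import *
np.set_printoptions(precision=4,suppress=True)
s=[(281.8,176.8),(310,173.8),(334.2,203),(301.8,206.3)]
t=[(273,232.5),(266.2,197),(342,182.5),(350,216.7)]
X=tri(s,t);print("tank tri\n",X,X.mean(0))
T=plane("top",t,.125);S=plane("side",s,.125)
for Q in(T,S):
    print(Q.mean(0),[np.linalg.norm(Q[i]-Q[i-1]) for i in range(4)], np.degrees([np.arctan2(*(Q[1]-Q[2])[1::-1]),np.arctan2(*(Q[0]-Q[3])[1::-1])]))
o=[-C['top']['R'].T@C['top']['t'],-C['side']['R'].T@C['side']['t']];print("cams",o)
# eye bar at z .090
e=np.array([(330,185),(350,285)])/6+[255,170]
print("eye",plane("top",e,.093))
# handle
ht=np.array([(432,178),(520,178),(515,250),(440,250)])
pl=np.array([(400,132),(548,190),(510,305),(360,265)])/6+[370,200]
P=plane("top",pl,.095);print("plate top",P,P.mean(0),[np.linalg.norm(P[i]-P[i-1]) for i in range(4)])
ps=np.array([(495,315),(648,320),(592,450),(438,428)])/6+[200,220]
P=plane("side",ps,.095);print("plate side",P,P.mean(0),[np.linalg.norm(P[i]-P[i-1]) for i in range(4)])
hs=np.array([(507,225),(585,232),(580,258),(500,250)])/6+[200,220]
print("handle side",plane("side",hs,.142))
tr=np.array([(103,103),(553,99),(548,360),(94,366)])/6+[145,210]
P=plane("top",tr,.010);print("tray",P,P.mean(0),[np.linalg.norm(P[i]-P[i-1]) for i in range(4)])
E
```

```text
tank tri
 [[ 0.4802  0.0962  0.1252]
 [ 0.5587  0.115   0.1232]
 [ 0.5971 -0.0548  0.1208]
 [ 0.5194 -0.0732  0.1257]] [0.5388 0.0208 0.1238]
[0.5374 0.0208 0.125 ] [np.float64(0.17381581214895583), np.float64(0.0811718374061522), np.float64(0.1731119398401102), np.float64(0.07908715535996716)] [102.3042 102.9963]
[0.5396 0.0186 0.125 ] [np.float64(0.17293586322238258), np.float64(0.07848865821008318), np.float64(0.1773242086495406), np.float64(0.07689793574318336)] [102.5353 103.1578]
cams [array([ 0.4231, -0.0093,  0.9672]), array([ 0.4595, -0.7989,  0.5231])]
eye [[0.5563 0.0173 0.093 ]
 [0.5177 0.0086 0.093 ]]
plate top [[ 0.5139 -0.2729  0.095 ]
 [ 0.4932 -0.328   0.095 ]
 [ 0.4497 -0.3124  0.095 ]
 [ 0.4632 -0.2568  0.095 ]] [ 0.48   -0.2925  0.095 ] [np.float64(0.053193513658015404), np.float64(0.05886517105755314), np.float64(0.04624171902958973), np.float64(0.05730056777631035)]
plate side [[ 0.4692 -0.2657  0.095 ]
 [ 0.5154 -0.2725  0.095 ]
 [ 0.4941 -0.3277  0.095 ]
 [ 0.4513 -0.3144  0.095 ]] [ 0.4825 -0.2951  0.095 ] [np.float64(0.051904157546885384), np.float64(0.04667146830675465), np.float64(0.05912173796043835), np.float64(0.044851736505292304)]
handle side [[ 0.4731 -0.284   0.142 ]
 [ 0.4952 -0.2895  0.142 ]
 [ 0.4929 -0.3014  0.142 ]
 [ 0.4707 -0.2956  0.142 ]]
tray [[0.4932 0.3912 0.01  ]
 [0.4994 0.2015 0.01  ]
 [0.3916 0.1975 0.01  ]
 [0.3845 0.3855 0.01  ]] [0.4422 0.2939 0.01  ] [np.float64(0.1088616913011458), np.float64(0.1897332544715114), np.float64(0.10782082805215229), np.float64(0.1880783367437089)]
```

Run:
```python
from h import *
r=np.array([-1.55766871,0.25690405,-0.25619171]);R=cv2.Rodrigues(r)[0];print(R.round(3))
z=R[:,2];print("tool z azimuth",np.degrees(np.arctan2(z[1],z[0])))
# overlay model
def box(c,yaw,xs,ys,zs):
    u=np.array([np.cos(yaw),np.sin(yaw)]);v=np.array([-u[1],u[0]])
    return [np.r_[c+x*u+y*v,z] for z in zs for x,y in((xs[0],ys[0]),(xs[1],ys[0]),(xs[1],ys[1]),(xs[0],ys[1]))]
def draw(im,n,b,o,f,col):
    p=(proj(n,b)-o)*f
    for i in range(4):
        for a,c in((i,(i+1)%4),(4+i,4+(i+1)%4),(i,i+4)):
            cv2.line(im,tuple(int(round(q)) for q in p[a]),tuple(int(round(q)) for q in p[c]),col,1)
c=np.array([.4815,-.2935]);yw=np.radians(73)
tc=np.array([.5385,.020]);ty=np.radians(102.8)
trc=np.array([.442,.294]);try_=np.radians(92)
out=[]
for n,o1,o2 in(("side",(235,220),(260,160)),("top",(385,200),(245,170))):
    im=cv2.imread(f"pics/{n}0.png")
    for o,f in((o1,5),(o2,5)):
        k=cv2.resize(im[o[1]:o[1]+100,o[0]:o[0]+130 if f else 0],None,fx=f,fy=f,interpolation=cv2.INTER_CUBIC)[:, :400*1]
        k=cv2.resize(im[o[1]:o[1]+60*1,o[0]:o[0]+80],None,fx=5,fy=5,interpolation=cv2.INTER_CUBIC) if 0 else cv2.resize(im[o[1]:o[1]+60,o[0]:o[0]+80],None,fx=5,fy=5) if 0 else cv2.resize(im[o[1]:o[1]+75,o[0]:o[0]+100],None,fx=4,fy=4,interpolation=cv2.INTER_CUBIC)
        for b,col in((box(c,yw,(-.03,.03),(-.024,.024),(.09,.095)),(0,0,255)),(box(c,yw,(-.008,.008),(-.012,.012),(.095,.142)),(0,255,255)),
             (box(tc,ty,(-.09,.09),(-.042,.042),(0,.125)),(0,255,0)),(box(tc,ty,(-.0095,-.0035),(-.017,.017),(.087,.093)),(255,0,255))):
            draw(k,n,b,np.array(o)-.5*0,4,col)
        out.append(k)
cv2.imwrite("pics/ov.png",np.vstack([np.hstack(out[:2]),np.hstack(out[2:])]))
```

```text
[[ 0.947 -0.001  0.321]
 [-0.321 -0.002  0.947]
 [-0.    -1.    -0.002]]
tool z azimuth 71.27490907801439
```

View pics/ov.png

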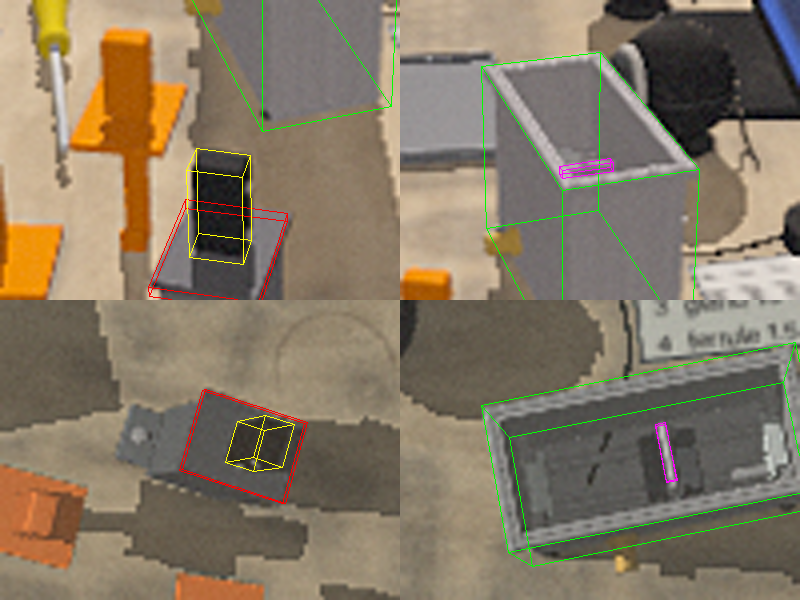

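```bash
python3 -m jog '[[16,-57,10,0,50],[33,-115,20,0,50],[49,-172,30,0,50],[65,-230,30,0,50],[82,-287,30,0,50],[98,-345,30,0,50],[114,-402,30,0,50],[131,-460,30,0,50],[147,-517,30,0,50],[163,-575,30,0,50]]' 80; python3 -m jog '[[15,-54,0,1,50],[30,-107,0,2,50],[46,-161,0,2,50],[61,-214,0,2,50],[76,-268,0,2,50],[92,-322,0,2,50],[102,-357,0,2,50],[102,-357,-20,2,50],[102,-357,-50,2,50],[102,-357,-50,2,50]]'
python3 - <<'E'
from workcell import bot
import cv2
for n in("side","top"):
    c=bot.read_camera(n);cv2.imwrite(f"pics/{n}1.png",c["pixels"][:,:,::-1])
a=cv2.imread("pics/side1.png")[180:330,190:390];b=cv2.imread("pics/top1.png")[150:300,340:540]
import numpy as np
cv2.imwrite("pics/v1.png",cv2.resize(np.hstack([a,b]),None,fx=2,fy=2,interpolation=cv2.INTER_CUBIC))
E
```

```text
time: 1.35
tool_pos: [0.3796, 0.0625, 0.2507]
tcp_rot: [-1.555, 0.256, -0.257]
wrist_force: [1.7, 0.8, -0.2]
width: 0.584
time: 2.6
tool_pos: [0.4789, -0.2902, 0.1966]
tcp_rot: [-1.555, 0.235, -0.223]
wrist_force: [-1.1, 0.0, -0.1]
width: 0.587
```

View pics/v1.png

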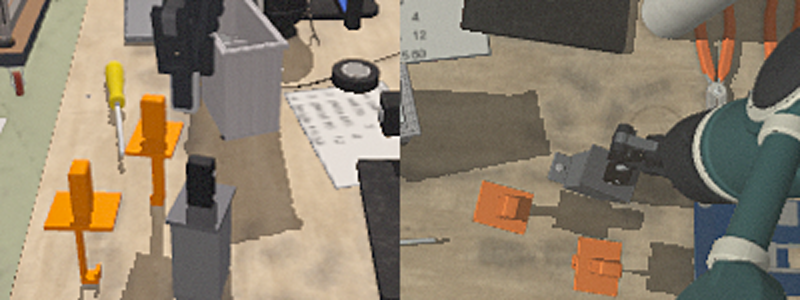

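```bash
python3 -c "
from workcell import bot
s=bot.read_state();print(s['time'],s['tool_pos'],s['wrist_force'])"
python3 -m jog '[[0,0,-10,0,50],[0,0,-20,0,50],[0,0,-30,0,50],[0,0,-40,0,50],[0,0,-50,0,50],[0,0,-60,0,50],[0,0,-68,0,50],[0,0,-70,0,50],[0,0,-70,0,50],[0,0,-70,0,50]]'
python3 - <<'E'
from workcell import bot
import cv2
for n in("side","top"):
    c=bot.read_camera(n);cv2.imwrite(f"pics/{n}2.png",c["pixels"][:,:,::-1])
a=cv2.imread("pics/side2.png")[200:350,220:360];b=cv2.imread("pics/top2.png")[180:280,400:500]
import numpy as np
cv2.imwrite("pics/v2.png",np.hstack([cv2.resize(a,(420,450),interpolation=cv2.INTER_CUBIC),cv2.resize(b,(380,450))]))
print(bot.read_state()['tool_pos'])
E
```

```text
2.7 [ 0.48121271 -0.29166031  0.20035654] [ 0.02217579 -0.46970467  1.28493375]
time: 3.95
tool_pos: [0.482, -0.293, 0.1313]
tcp_rot: [-1.559, 0.228, -0.23]
wrist_force: [-0.1, 0.1, -0.3]
width: 0.585
[ 0.48199385 -0.2929249   0.13129147]
```

View pics/v2.png

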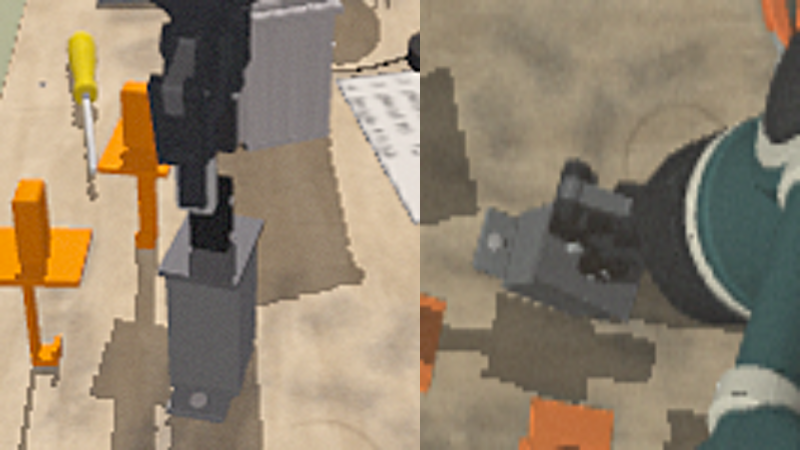

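```bash
python3 -m jog '[[0,0,-4,0,50],[0,0,-4,0,30],[0,0,-4,0,10],[0,0,-4,0,5],[0,0,-4,0,5],[0,0,-4,0,5],[0,0,-4,0,5],[0,0,-4,0,5],[0,0,-4,0,5],[0,0,-4,0,5]]' 90; python3 -c "
from workcell import bot
s=bot.read_state();print(s)"
```

```text
time: 5.3
tool_pos: [0.4817, -0.2926, 0.1269]
tcp_rot: [-1.558, 0.229, -0.229]
wrist_force: [-2.0, 1.9, 2.9]
width: 0.142
{'time': 5.3, 'q': array([-5.90204819e-01,  1.32650990e-01,  1.94122340e+00,  1.27259421e-04,
        1.06783894e+00, -1.86917537e+00]), 'joint_vel': array([ 0.00031295, -0.00184392,  0.00163267,  0.00032166,  0.00136098,
        0.00061826]), 'joint_torque': array([-6.41557798e-01, -3.93380141e+01, -3.34660578e+01, -2.94924276e-01,
       -9.27329734e-01, -1.89948210e-02]), 'tool_pos': array([ 0.48167638, -0.29263382,  0.12689651]), 'tcp_rot': array([-1.55847482,  0.22914384, -0.22904768]), 'wrist_force': array([-2.01056294,  1.86110271,  2.86954854]), 'torque': array([ 0.37972326,  0.31389149, -0.03070885]), 'width': 0.14158458739475735}
```

```bash
python3 -m jog '[[0,0,6,0,5],[0,0,15,0,5],[0,0,30,0,5],[0,0,45,0,5],[0,0,60,0,5],[0,0,75,0,5],[0,0,90,0,5],[0,0,105,0,5],[0,0,118,0,5],[0,0,120,0,5]]'
python3 - <<'E'
from workcell import bot
import cv2,numpy as np
print(bot.read_state()['tool_pos'])
for n in("side","top"):
    c=bot.read_camera(n);cv2.imwrite(f"pics/{n}3.png",c["pixels"][:,:,::-1])
a=cv2.imread("pics/side3.png")[200:300,230:330];b=cv2.imread("pics/top3.png")[180:280,400:500]
cv2.imwrite("pics/v3.png",np.hstack([cv2.resize(a,(400,400),interpolation=cv2.INTER_CUBIC),cv2.resize(b,(400,400))]))
E
```

```text
time: 6.55
tool_pos: [0.4823, -0.2932, 0.2483]
tcp_rot: [-1.56, 0.227, -0.231]
wrist_force: [-0.4, -0.2, -1.2]
width: 0.145
[ 0.48234085 -0.29317095  0.24831569]
```

View pics/v3.png

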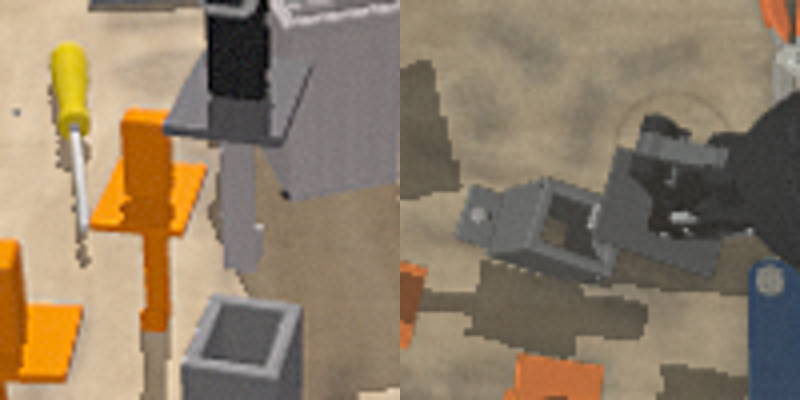

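Run:
```python
from h import *
a=cv2.imread("pics/side3.png");b=cv2.imread("pics/top3.png")
tcp=np.array([.48234,-.29317,.24831]);az=np.radians(73)
org=tcp-[0,0,.0369]
out=[]
for sgn in(0,1,-1):
  for n,im,o in(("side",a,(270,225)),("top",b,(440,205))):
    f=6.5;k=cv2.resize(im[o[1]:o[1]+45,o[0]:o[0]+40],None,fx=f,fy=f,interpolation=cv2.INTER_CUBIC)
    if sgn:
      u=np.array([np.cos(az),np.sin(az),0])*sgn;v=np.array([-u[1],u[0],0])
      def pt(x,y,z):return org+u*x+v*y+[0,0,z]
      for y in(-.007,.007):
        P=[pt(x/1000,y,z/1000) for x,z in((-8.5,0),(-8.5,-80),(8.5,-80),(8.5,-67),(4.5,-67),(4.5,-75),(-4.5,-75),(-4.5,0))]
        cv2.polylines(k,[np.int32((proj(n,P)+.5-o)*f)],False,(0,0,255) if y<0 else (0,255,255),1)
    out.append(k)
cv2.imwrite("pics/v3b.png",np.vstack([np.hstack(out[0::2]),np.hstack(out[1::2])]))
R=cv2.Rodrigues(np.array([-1.56,.227,-.231]))[0];print(np.degrees(np.arctan2(R[1,2],R[0,2])))
```

```text
73.2864751648627
```

View pics/v3b.png

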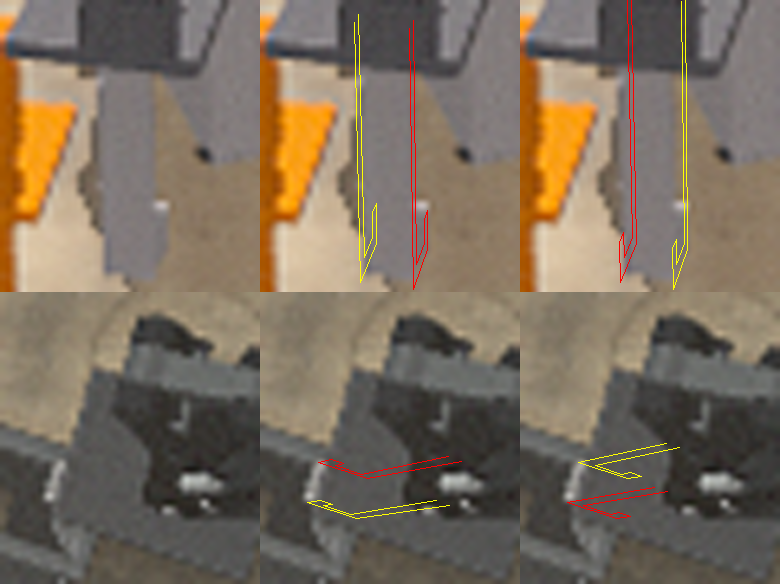

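```bash
python3 -m jog '[[4,15,15,3,5],[12,55,18,8,5],[21,95,18,13,5],[30,135,18,18,5],[39,175,18,23,5],[48,215,18,27,5],[57,255,18,29.5,5],[62,278,18,29.5,5],[63,282,18,29.5,5],[63,282,18,29.5,5]]'
python3 - <<'E'
from workcell import bot
import cv2,numpy as np
print(bot.read_state())
for n in("side","top"):
    c=bot.read_camera(n);cv2.imwrite(f"pics/{n}4.png",c["pixels"][:,:,::-1])
a=cv2.imread("pics/side4.png")[140:240,260:360];b=cv2.imread("pics/top4.png")[150:250,255:355]
cv2.imwrite("pics/v4.png",np.hstack([cv2.resize(a,(400,400),interpolation=cv2.INTER_CUBIC),cv2.resize(b,(400,400))]))
E
```

```text
time: 7.9
tool_pos: [0.5445, -0.0104, 0.265]
tcp_rot: [-1.564, -0.176, 0.177]
wrist_force: [0.7, 0.0, -1.6]
width: 0.144
{'time': 7.9, 'q': array([-6.46157462e-02, -8.49182726e-03,  1.82779506e+00, -3.28469009e-04,
        1.32245192e+00, -1.86003873e+00]), 'joint_vel': array([-0.02298927, -0.00106096,  0.00243848, -0.00431225, -0.00114337,
        0.00075095]), 'joint_torque': array([ 6.93408027e-01, -3.77354515e+01, -3.83126056e+01,  9.98285296e-02,
       -6.33758929e-03,  2.19732884e-02]), 'tool_pos': array([ 0.54452152, -0.01039593,  0.26496371]), 'tcp_rot': array([-1.56387214, -0.1762547 ,  0.1765946 ]), 'wrist_force': array([ 0.71518261,  0.02921825, -1.59131501]), 'torque': array([0.03317993, 0.0773998 , 0.01338556]), 'width': 0.1436730145699048}
```

View pics/v4.png

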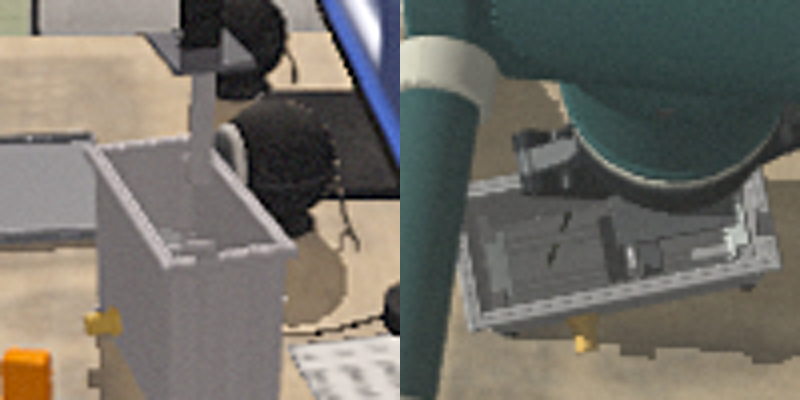

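```bash
python3 -m jog '[[1,0,-8,0,5],[1,0,-17,0,5],[1,0,-26,0,5],[1,0,-35,0,5],[1,0,-44,0,5],[1,0,-53,0,5],[1,0,-62,0,5],[1,0,-71,0,5],[1,0,-80,0,5],[1,0,-83,0,5]]'
python3 - <<'E'
from workcell import bot
import cv2,numpy as np
print(bot.read_state()['wrist_force'])
for n in("side","top"):
    c=bot.read_camera(n);cv2.imwrite(f"pics/{n}5.png",c["pixels"][:,:,::-1])
a=cv2.imread("pics/side5.png")[150:230,270:350];b=cv2.imread("pics/top5.png")[170:250,260:360]
cv2.imwrite("pics/v5.png",np.hstack([cv2.resize(a,(400,400),interpolation=cv2.INTER_CUBIC),cv2.resize(b,(400,320)).repeat(1,0)[0:320].__class__(0) if 0 else cv2.resize(b,(400,400))]))
E
```

```text
time: 9.25
tool_pos: [0.5452, -0.0107, 0.1808]
tcp_rot: [-1.563, -0.174, 0.176]
wrist_force: [-0.3, -0.1, -1.4]
width: 0.146
[-0.27842496 -0.12629395 -1.43420291]
```

View pics/v5.png

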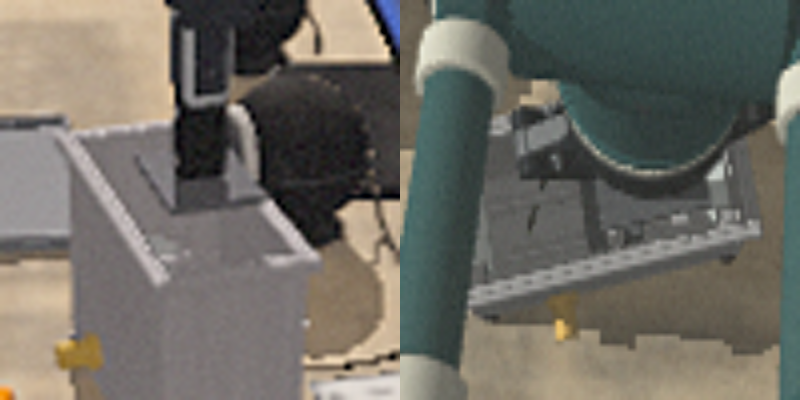

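```bash
python3 -m jog '[[-0.5,2,0,0,5],[-1,4,0,0,5],[-1.5,6,0,0,5],[-2,8,0,0,5],[-2.5,10,0,0,5],[-3,12,0,0,5],[-3.5,14,0,0,5],[-3.8,16,0,0,5],[-4.2,18,0,0,5],[-4.4,19,0,0,5]]'; python3 -c "
from workcell import bot
print(bot.read_state())"
```

```text
time: 10.6
tool_pos: [0.5413, 0.0084, 0.1818]
tcp_rot: [-1.564, -0.175, 0.175]
wrist_force: [-0.2, -0.5, -1.5]
width: 0.142
{'time': 10.6, 'q': array([-3.04663292e-02,  4.00240671e-02,  1.93391403e+00, -3.71226637e-06,
        1.16761815e+00, -1.82435302e+00]), 'joint_vel': array([ 0.01328699, -0.00401913,  0.00036541,  0.00190024,  0.00016223,
        0.01332254]), 'joint_torque': array([-3.93125543e-02, -3.85778296e+01, -3.62853312e+01,  1.05796399e-02,
        1.57109411e-03, -8.76791077e-03]), 'tool_pos': array([0.5412676 , 0.0084148 , 0.18177617]), 'tcp_rot': array([-1.56369897, -0.17517849,  0.17512255]), 'wrist_force': array([-0.15045228, -0.51908253, -1.54166526]), 'torque': array([-0.0377905,  0.0248601,  0.0250423]), 'width': 0.14178397418377867}
```

```bash
python3 -m jog '[[-0.1,0.4,0,0,5],[-0.2,0.8,0,0,5],[-0.3,1.2,0,0,5],[-0.4,1.6,0,0,5],[-0.5,2,0,0,5],[-0.6,2.4,0,0,5],[-0.7,2.8,0,0,5],[-0.8,3.2,0,0,5],[-0.8,3.6,0,0,5],[-0.9,4,0,0,5]]';  python3 -m jog '[[-0.1,0.2,0,0,5],[-0.1,0.4,0,0,5],[-0.2,0.7,0,0,5],[-0.2,1,0,0,5],[-0.2,1.2,0,0,5],[-0.3,1.4,0,0,5],[-0.3,1.6,0,0,5],[-0.4,1.8,0,0,5],[-0.4,2,0,0,5],[-0.4,2,0,0,5]]'; python3 -c "
from workcell import bot
s=bot.read_state();print(s['wrist_force'],s['torque'])"
```

```text
time: 11.85
tool_pos: [0.5404, 0.0123, 0.1818]
tcp_rot: [-1.564, -0.175, 0.175]
wrist_force: [0.1, -0.2, -2.3]
width: 0.144
time: 13.1
tool_pos: [0.54, 0.0142, 0.1817]
tcp_rot: [-1.564, -0.175, 0.175]
wrist_force: [-0.3, -1.6, -2.1]
width: 0.141
[-0.34628036 -1.5889289  -2.14452724] [-0.4167818  -0.10402188  0.05297705]
```

```bash
python3 -m jog '[[0.1,-0.6,0,0,5],[0.3,-1.2,0,0,5],[0.3,-1.2,2,0,5],[0.3,-1.2,4,0,5],[0.3,-1.2,6,0,5],[0.3,-1.2,8,0,5],[0.3,-1.2,10,0,5],[0.3,-1.2,11,0,5],[0.3,-1.2,12,0,5],[0.3,-1.2,13,0,5]]'; python3 -m jog '[[0,0,0.5,0,5],[0,0,1,0,5],[0,0,1.5,0,5],[0,0,2,0,5],[0,0,2.5,0,5],[0,0,3,0,5],[0,0,3.5,0,5],[0,0,4,0,5],[0,0,4.5,0,5],[0,0,5,0,5]]' ; python3 -c "
from workcell import bot
s=bot.read_state();print(s['wrist_force'],s['torque'])"
```

```text
time: 14.35
tool_pos: [0.5403, 0.0131, 0.1948]
tcp_rot: [-1.564, -0.175, 0.175]
wrist_force: [-0.2, -0.5, -2.3]
width: 0.145
time: 15.6
tool_pos: [0.5403, 0.0132, 0.1999]
tcp_rot: [-1.563, -0.175, 0.175]
wrist_force: [0.3, -0.3, -2.7]
width: 0.116
[ 0.29379986 -0.26299519 -2.66392971] [-0.02658208  0.00804774  0.04597046]
```

```bash
python3 -m jog '[[0,0,0.5,0,5],[0,0,1,0,5],[0,0,1.5,0,5],[0,0,2,0,5],[-0.1,0.4,2.5,0,5],[-0.1,0.4,3,0,5],[-0.1,0.5,3.5,0,5],[-0.1,0.6,4,0,5],[-0.2,0.8,4.5,0,5],[-0.2,1,5,0,5]]' 110; python3 -c "
from workcell import bot
s=bot.read_state();print(s['wrist_force'],s['torque'],s['width'])"
```

```text
time: 16.85
tool_pos: [0.5398, 0.0141, 0.2044]
tcp_rot: [-1.564, -0.174, 0.176]
wrist_force: [0.4, -0.2, -7.7]
width: 0.096
[ 0.44346015 -0.21696746 -7.67225551] [ 0.05503087 -0.00081378  0.0281337 ] 0.09556908363684509
```

```bash
python3 -m jog '[[-0.1,0.3,1.5,0,5],[-0.2,0.6,3,0,5],[-0.2,0.9,5,0,5],[-0.3,1.2,7,0,5],[-0.4,1.5,9,0,5],[-0.4,1.8,11,0,5],[-0.5,2,13,0,5],[-0.5,2,15,0,5],[-0.5,2,17,0,5],[-0.5,2,18,0,5]]'
python3 - <<'E'
from workcell import bot
import cv2,numpy as np
s=bot.read_state();print(s['wrist_force'],s['torque'],s['width'])
for n in("side","top"):
    c=bot.read_camera(n);cv2.imwrite(f"pics/{n}6.png",c["pixels"][:,:,::-1])
a=cv2.imread("pics/side6.png")[120:220,260:360];b=cv2.imread("pics/top6.png")[170:250,260:360]
cv2.imwrite("pics/v6.png",np.hstack([cv2.resize(a,(400,400),interpolation=cv2.INTER_CUBIC),cv2.resize(b,(400,400))]))
E
```

```text
time: 18.1
tool_pos: [0.5397, 0.0161, 0.223]
tcp_rot: [-1.564, -0.175, 0.175]
wrist_force: [-0.4, -0.4, -7.6]
width: 0.099
[-0.42462274 -0.41713674 -7.57086585] [-0.05468091  0.05232995 -0.00055265] 0.09862167243283947
```

View pics/v6.png

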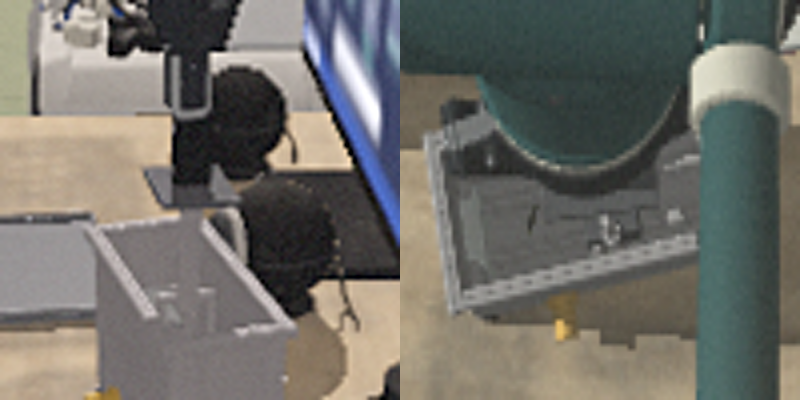

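```bash
python3 -m jog '[[0,0,5,0,5],[0,0,16,0,5],[0,0,30,0,5],[0,0,45,0,5],[0,0,60,0,5],[0,0,75,0,5],[0,0,90,0,5],[0,0,105,0,5],[0,0,119,0,5],[0,0,130,0,5]]'; python3 -m jog '[[0,0,7,0,5],[0,0,10,0,5],[0,0,10,0,5],[0,0,10,0,5],[0,0,10,0,5],[0,0,10,0,5],[0,0,10,0,5],[0,0,10,0,5],[0,0,10,0,5],[0,0,10,0,5]]';python3 - <<'E'
from workcell import bot
import cv2,numpy as np
s=bot.read_state();print(s['wrist_force'],s['torque'],s['width'])
for n in("side","top"):
    c=bot.read_camera(n);cv2.imwrite(f"pics/{n}7.png",c["pixels"][:,:,::-1])
a=cv2.imread("pics/side7.png")[70:220,240:390];b=cv2.imread("pics/top7.png")[150:270,240:360]
cv2.imwrite("pics/v7.png",np.hstack([cv2.resize(a,(450,450),interpolation=cv2.INTER_CUBIC),cv2.resize(b,(350,450))]))
E
```

```text
time: 19.45
tool_pos: [0.5397, 0.0161, 0.3539]
tcp_rot: [-1.564, -0.175, 0.175]
wrist_force: [0.8, 0.3, -8.1]
width: 0.096
time: 20.7
tool_pos: [0.5396, 0.0161, 0.3628]
tcp_rot: [-1.564, -0.175, 0.175]
wrist_force: [0.9, 0.1, -7.9]
width: 0.094
[ 0.89387583  0.12355799 -7.89651565] [0.00640791 0.02273165 0.03718598] 0.09384012880633805
```

View pics/v7.png

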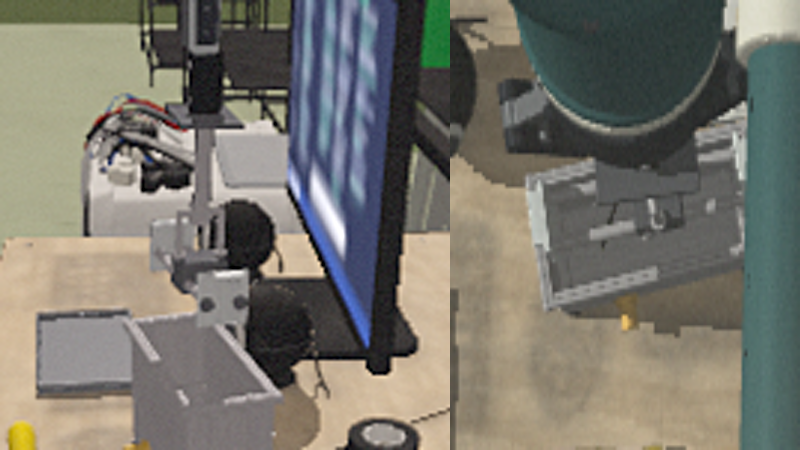

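```bash
python3 -m jog '[[-2,5,0,-0.5,5],[-7,18,0,-1,5],[-15,42,0,-2,5],[-26,72,0,-3,5],[-38,104,0,-4,5],[-50,136,0,-5.5,5],[-61,168,0,-7,5],[-72,198,0,-8.5,5],[-81,224,0,-10,5],[-88,244,0,-11,5]]'; python3 -m jog '[[-5,14,0,0,5],[-8,22,0,0,5],[-9.5,26,0,0,5],[-9.5,26,-8,0,5],[-9.5,26,-20,0,5],[-9.5,26,-35,0,5],[-9.5,26,-50,0,5],[-9.5,26,-65,0,5],[-9.5,26,-80,0,5],[-9.5,26,-90,0,5]]';python3 - <<'E'
from workcell import bot
import cv2,numpy as np
s=bot.read_state();print(s['wrist_force'],s['torque'],s['width'])
for n in("side","top"):
    c=bot.read_camera(n);cv2.imwrite(f"pics/{n}8.png",c["pixels"][:,:,::-1])
a=cv2.imread("pics/side8.png")[100:225,220:345];b=cv2.imread("pics/top8.png")[190:310,140:260]
cv2.imwrite("pics/v8.png",np.hstack([cv2.resize(a,(450,450),interpolation=cv2.INTER_CUBIC),cv2.resize(b,(350,450))]))
E
```

```text
time: 22.05
tool_pos: [0.4502, 0.2621, 0.3629]
tcp_rot: [-1.57, -0.025, 0.025]
wrist_force: [0.5, 0.8, -7.9]
width: 0.097
time: 23.3
tool_pos: [0.4417, 0.2859, 0.2713]
tcp_rot: [-1.571, -0.024, 0.025]
wrist_force: [-0.1, 0.1, -7.0]
width: 0.093
[-0.05558612  0.05646033 -7.02027281] [-0.01420674 -0.0332406  -0.01370495] 0.09339622694193632
```

View pics/v8.png

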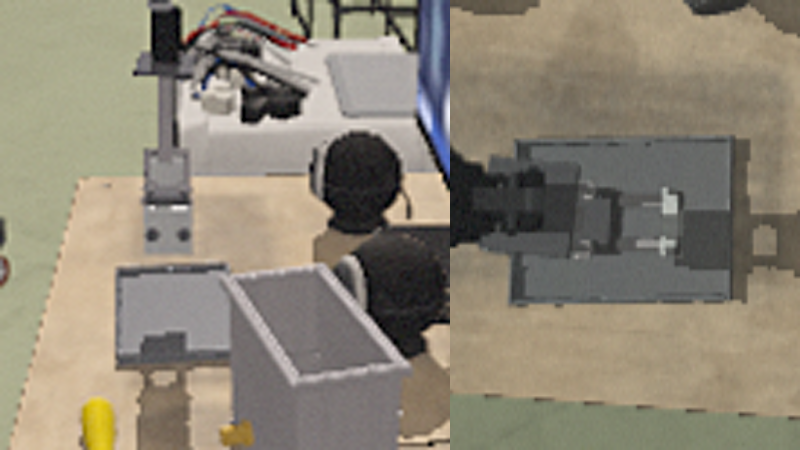

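```bash
python3 -c "
from h import *
print(plane('top',[(214.7,249)],.11))"
python3 -m jog '[[0,0,-5,0,5],[0,0,-13,0,5],[0,0,-21,0,5],[0,0,-29,0,5],[0,0,-37,0,5],[0,0,-45,0,5],[0,0,-52,0,5],[0,0,-57,0,5],[0,0,-59,0,5],[0,0,-60,0,5]]';python3 - <<'E'
from workcell import bot
import cv2,numpy as np
s=bot.read_state();print(s['wrist_force'],s['torque'],s['width'],s['tool_pos'])
for n in("side","top"):
    c=bot.read_camera(n);cv2.imwrite(f"pics/{n}9.png",c["pixels"][:,:,::-1])
a=cv2.imread("pics/side9.png")[130:210,230:310];b=cv2.imread("pics/top9.png")[200:290,150:260]
cv2.imwrite("pics/v9.png",np.hstack([cv2.resize(a,(400,400),interpolation=cv2.INTER_CUBIC),cv2.resize(b,(400,400))]))
E
```

```text
[[0.43987096 0.22705695 0.11      ]]
time: 24.65
tool_pos: [0.4421, 0.2861, 0.2128]
tcp_rot: [-1.571, -0.024, 0.024]
wrist_force: [-0.3, 0.3, -8.1]
width: 0.096
[-0.28689444  0.29273587 -8.11150928] [-0.03607375  0.02730971 -0.03609192] 0.09551088704048438 [0.44214297 0.28611886 0.21281765]
```

View pics/v9.png

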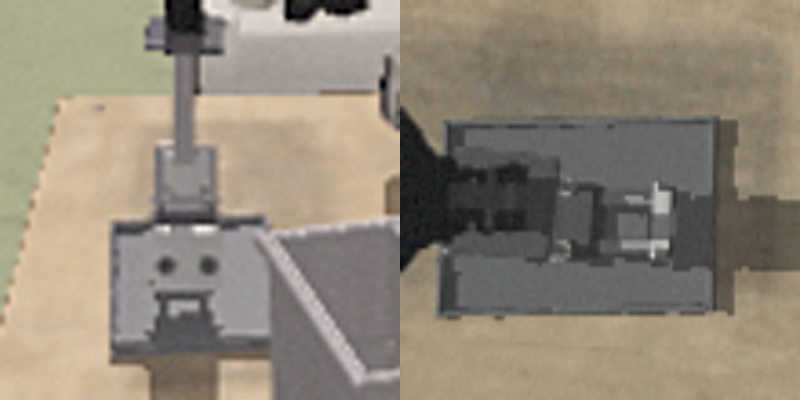

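```bash
python3 -m jog '[[0,0,-2,0,5],[0,0,-4,0,5],[0,0,-6,0,5],[0,0,-8,0,5],[0,0,-9.5,0,5],[0,0,-11,0,5],[0,0,-12.5,0,5],[0,0,-14,0,5],[0,0,-15.5,0,5],[0,0,-17,0,5]]'; python3 -m jog '[[0,0,-1.2,0,5],[0,0,-2.4,0,5],[0,0,-3.6,0,5],[0,0,-4.8,0,5],[0,0,-6,0,5],[0,0,-7.2,0,5],[0,0,-8.4,0,5],[0,0,-9.6,0,5],[0,0,-10.8,0,5],[0,0,-12,0,5]]'; python3 -c "
from workcell import bot
s=bot.read_state();print(s['wrist_force'],s['torque'],s['tool_pos'])"
```

```text
time: 26.0
tool_pos: [0.4421, 0.2861, 0.1957]
tcp_rot: [-1.571, -0.024, 0.024]
wrist_force: [0.9, 0.2, -7.5]
width: 0.096
time: 27.25
tool_pos: [0.4428, 0.2865, 0.1848]
tcp_rot: [-1.57, -0.026, 0.023]
wrist_force: [0.1, 0.1, -2.0]
width: 0.098
[ 0.09286009  0.07060696 -2.03640341] [-0.0679196   0.04619728  0.07542024] [0.44284554 0.28647016 0.18476836]
```

```bash
python3 -m jog '[[0,0,-1,0,5],[0,0,-2,0,5],[0,0,-3,0,5],[0,0,-4,0,5],[0,0,-6,0,5],[0,0,-8,0,5],[0,0,-10,0,5],[0,0,-12,0,5],[0,0,-14,0,5],[0,0,-16,0,5]]'
python3 - <<'E'
from workcell import bot
import cv2,numpy as np
s=bot.read_state();print(s['wrist_force'],s['torque'],s['tool_pos'])
for n in("side","top"):
    c=bot.read_camera(n);cv2.imwrite(f"pics/{n}10.png",c["pixels"][:,:,::-1])
a=cv2.imread("pics/side10.png")[130:210,230:310];b=cv2.imread("pics/top10.png")[200:290,150:260]
cv2.imwrite("pics/v10.png",np.hstack([cv2.resize(a,(400,400),interpolation=cv2.INTER_CUBIC),cv2.resize(b,(400,400))]))
E
```

```text
time: 28.5
tool_pos: [0.4421, 0.2861, 0.1676]
tcp_rot: [-1.571, -0.024, 0.024]
wrist_force: [0.0, 0.5, -1.7]
width: 0.098
[ 0.0075057   0.53629154 -1.70147436] [-0.00789295  0.01381359 -0.00834429] [0.44208205 0.28607062 0.16764021]
```

View pics/v10.png

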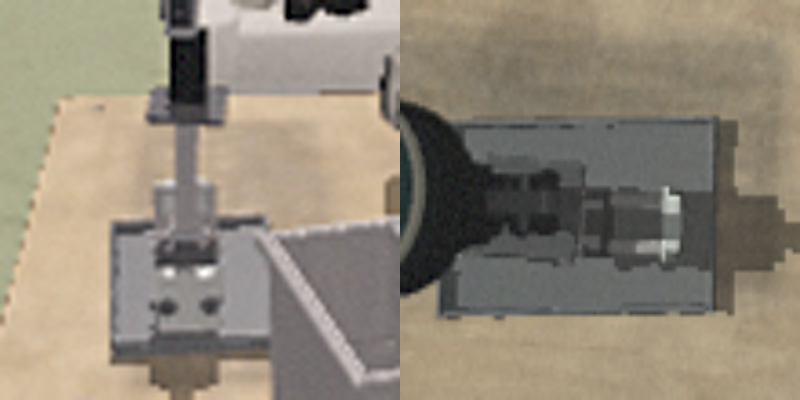

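```bash
python3 -m jog '[[0,-2,0,0,5],[0.1,-5,0,0,5],[0.2,-8,0,0,5],[0.4,-12,0,0,5],[0.5,-16,0,0,5],[0.6,-20,0,0,5],[0.8,-23,0,0,5],[0.9,-26,0,0,5],[0.9,-28,0,0,5],[0.9,-28,0,0,5]]'
python3 - <<'E'
from workcell import bot
import cv2,numpy as np
s=bot.read_state();print(s['wrist_force'],s['torque'],s['tool_pos'])
for n in("side","top"):
    c=bot.read_camera(n);cv2.imwrite(f"pics/{n}11.png",c["pixels"][:,:,::-1])
a=cv2.imread("pics/side11.png")[130:210,230:310];b=cv2.imread("pics/top11.png")[200:290,150:260]
cv2.imwrite("pics/v11.png",np.hstack([cv2.resize(a,(400,400),interpolation=cv2.INTER_CUBIC),cv2.resize(b,(400,400))]))
E
```

```text
time: 29.85
tool_pos: [0.443, 0.258, 0.1678]
tcp_rot: [-1.571, -0.024, 0.024]
wrist_force: [0.4, 0.2, -1.3]
width: 0.094
[ 0.39347522  0.17411681 -1.27499657] [0.03316395 0.00689707 0.03403954] [0.44298303 0.25795751 0.16778214]
```

View pics/v11.png

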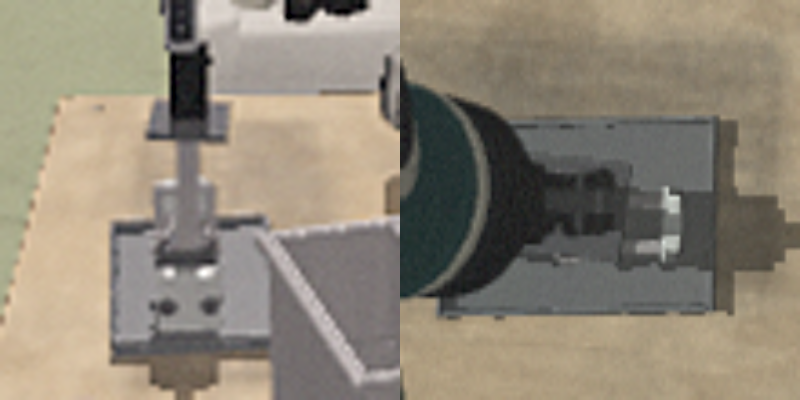

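```bash
python3 -m jog '[[0,0,10,0,5],[0,0,25,0,5],[0,0,42,0,5],[0,-5,60,0,5],[0,-20,78,0,5],[2,-45,95,-2,5],[4,-80,110,-4,5],[7,-120,117,-6,5],[10,-165,117,-8,5],[13,-212,117,-10,5]]'; python3 -m jog '[[3,-50,0,-2,5],[7,-100,0,-4,5],[11,-150,0,-6,5],[15,-200,0,-8,5],[19,-245,0,-8.5,5],[22,-285,0,-8.5,5],[24,-315,0,-8.5,5],[25.5,-334,0,-8.5,5],[26,-339,0,-8.5,5],[26,-339,0,-8.5,5]]'
python3 - <<'E'
from workcell import bot
import cv2,numpy as np
from h import *
s=bot.read_state();print(s['wrist_force'],s['tcp_rot'],s['tool_pos'])
R=cv2.Rodrigues(s['tcp_rot'])[0];print(np.degrees(np.arctan2(R[1,2],R[0,2])))
for n in("side","top"):
    c=bot.read_camera(n);cv2.imwrite(f"pics/{n}12.png",c["pixels"][:,:,::-1])
a=cv2.imread("pics/side12.png")[180:330,220:340];b=cv2.imread("pics/top12.png")[150:300,400:520]
cv2.imwrite("pics/v12.png",np.hstack([cv2.resize(a,(400,500),interpolation=cv2.INTER_CUBIC),cv2.resize(b,(400,500))]))
E
```

```text
time: 31.2
tool_pos: [0.4557, 0.044, 0.2861]
tcp_rot: [-1.568, 0.112, -0.115]
wrist_force: [0.5, 0.8, -1.6]
width: 0.097
time: 32.45
tool_pos: [0.4818, -0.2925, 0.2849]
tcp_rot: [-1.558, 0.229, -0.229]
wrist_force: [0.2, -0.2, -1.8]
width: 0.099
[ 0.19445526 -0.20757985 -1.78557096] [-1.55800946  0.22937118 -0.22895999] [ 0.48178943 -0.29250947  0.28487829]
73.26994238396045
```

View pics/v12.png

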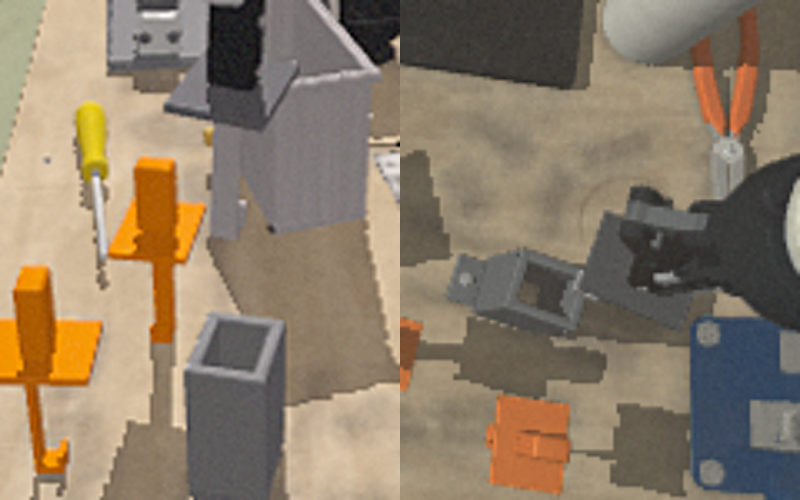

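```bash
python3 -m jog '[[0,0,-8,0,5],[0,0,-24,0,5],[0,0,-42,0,5],[0,0,-60,0,5],[0,0,-78,0,5],[0,0,-96,0,5],[0,0,-114,0,5],[0,0,-130,0,5],[0,0,-140,0,5],[0,0,-146,0,5]]';  python3 -m jog '[[0,0,-1.5,0,5],[0,0,-3,0,5],[0,0,-4.5,0,5],[0,0,-6,0,5],[0,0,-7,0,5],[0,0,-8,0,5],[0,0,-8.5,0,5],[0,0,-9,0,5],[0,0,-9,0,5],[0,0,-9,0,5]]'
python3 - <<'E'
from workcell import bot
import cv2,numpy as np
s=bot.read_state();print(s['wrist_force'],s['torque'],s['tool_pos'])
for n in("side","top"):
    c=bot.read_camera(n);cv2.imwrite(f"pics/{n}13.png",c["pixels"][:,:,::-1])
a=cv2.imread("pics/side13.png")[220:320,240:340];b=cv2.imread("pics/top13.png")[180:280,400:500]
cv2.imwrite("pics/v13.png",np.hstack([cv2.resize(a,(400,400),interpolation=cv2.INTER_CUBIC),cv2.resize(b,(400,400))]))
E
```

```text
time: 33.8
tool_pos: [0.4819, -0.2929, 0.1381]
tcp_rot: [-1.558, 0.229, -0.229]
wrist_force: [-0.7, -0.2, -2.0]
width: 0.095
time: 35.05
tool_pos: [0.4823, -0.293, 0.131]
tcp_rot: [-1.559, 0.228, -0.23]
wrist_force: [-2.0, 2.1, 5.2]
width: 0.095
[-2.00897157  2.13249689  5.24952715] [ 0.3855621   0.38761002 -0.00369524] [ 0.48233841 -0.29296744  0.1309955 ]
```

View pics/v13.png

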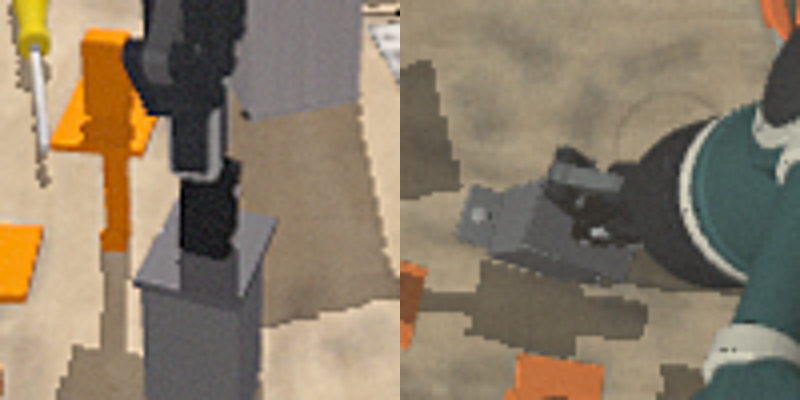

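```bash
python3 -m jog '[[0,0,0.5,0,5],[0,0,0.5,0,10],[0,0,0.5,0,14],[0,0,0.5,0,18],[0,0,0.5,0,24],[0,0,0.5,0,32],[0,0,0.5,0,40],[0,0,0.5,0,45],[0,0,0.5,0,45],[0,0,0.5,0,45]]' 20;  python3 -m jog '[[0,0,3,0,45],[0,0,10,0,45],[0,0,20,0,45],[0,0,35,0,45],[0,0,50,0,45],[0,0,70,0,45],[0,0,90,0,45],[0,10,110,0,45],[0,30,120,0,45],[0,50,120,0,45]]'; python3 -m jog '[[-5,45,0,0,45],[-10,90,0,0,45],[-15,140,0,0,45],[-20,190,0,0,45],[-25,240,0,0,45],[-30,280,0,0,45],[-30,280,0,0,45],[-30,280,0,0,45],[-30,280,0,0,45],[-30,280,0,0,45]]'
python3 - <<'E'
from workcell import bot
import cv2,numpy as np
s=bot.read_state();print(s['wrist_force'],s['tool_pos'],s['width'])
for n in("side","top"):
    c=bot.read_camera(n);cv2.imwrite(f"pics/{n}14.png",c["pixels"][:,:,::-1])
a=cv2.imread("pics/side14.png")[210:330,230:330];b=cv2.imread("pics/top14.png")
cv2.imwrite("pics/v14.png",np.hstack([cv2.resize(a,(400,480),interpolation=cv2.INTER_CUBIC),cv2.resize(b[180:300,400:500],(400,480),interpolation=cv2.INTER_CUBIC)]))
cv2.imwrite("pics/v14b.png",np.hstack([cv2.resize(cv2.imread("pics/side14.png")[130:230,230:330],(400,400)),cv2.resize(b[200:300,150:250],(400,400),interpolation=cv2.INTER_CUBIC)]))
E
```

```text
time: 36.4
tool_pos: [0.482, -0.2929, 0.1303]
tcp_rot: [-1.559, 0.229, -0.229]
wrist_force: [-1.0, -0.4, -0.1]
width: 0.524
time: 37.65
tool_pos: [0.4824, -0.2415, 0.2514]
tcp_rot: [-1.559, 0.228, -0.23]
wrist_force: [-0.2, 0.2, -0.1]
width: 0.525
time: 38.9
tool_pos: [0.452, 0.0362, 0.2501]
tcp_rot: [-1.559, 0.231, -0.23]
wrist_force: [0.1, -0.2, -0.1]
width: 0.53
[ 0.11573884 -0.17452611 -0.14889363] [0.45201437 0.0362309  0.25012416] 0.5303960808334749
```

View pics/v14.png

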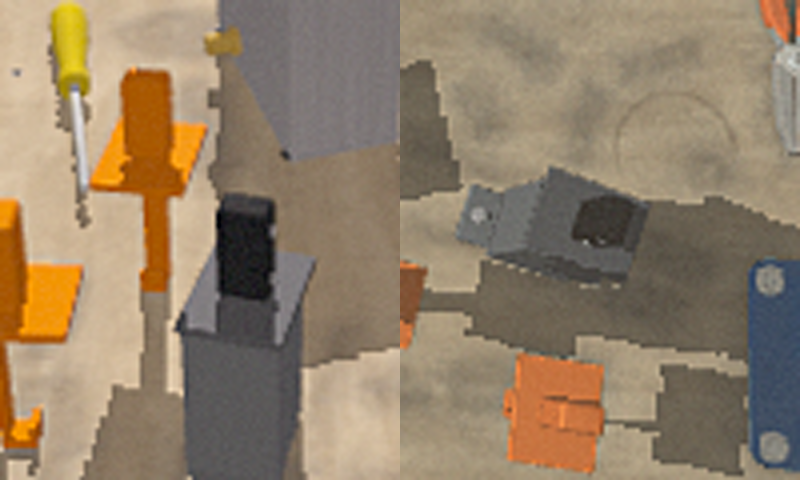

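View pics/v14b.png

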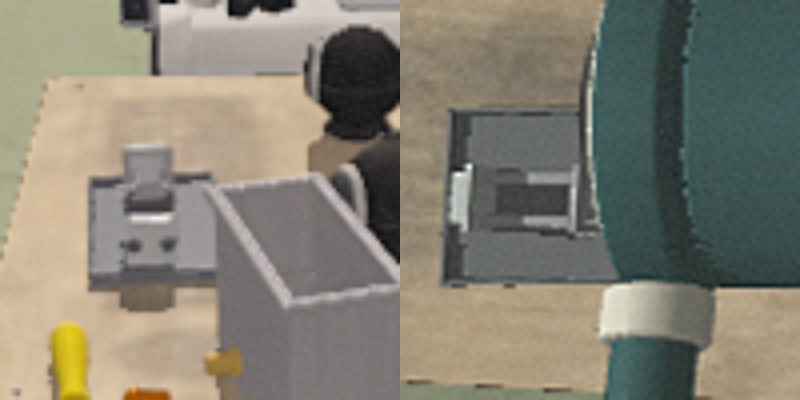

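Run:
```python
from h import *
np.set_printoptions(precision=4,suppress=True)
print(plane("top",[(162.5,242),(168,242),(162.5,257)],.046))
# -y end: from v11 crop (664..681,185..262): scale 400/110, 400/90
p=[(150+(x-400)/400*110,200+y/400*90) for x,y in((664,187),(681,187),(681,262))]
print(p,plane("top",p,.046))
b=cv2.imread("pics/top14.png");cv2.imwrite("pics/v15.png",np.hstack([cv2.resize(b[220:280,150:210],(400,400),interpolation=cv2.INTER_CUBIC),cv2.resize(cv2.imread("pics/side14.png")[155:205,245:295],(400,400),interpolation=cv2.INTER_CUBIC)]))
```

```text
[[0.4548 0.3722 0.046 ]
 [0.4551 0.3589 0.046 ]
 [0.419  0.3691 0.046 ]]
[(222.60000000000002, 242.075), (227.275, 242.075), (227.275, 258.95)] [[0.4581 0.2267 0.046 ]
 [0.4584 0.2154 0.046 ]
 [0.4183 0.213  0.046 ]]
```

View pics/v15.png

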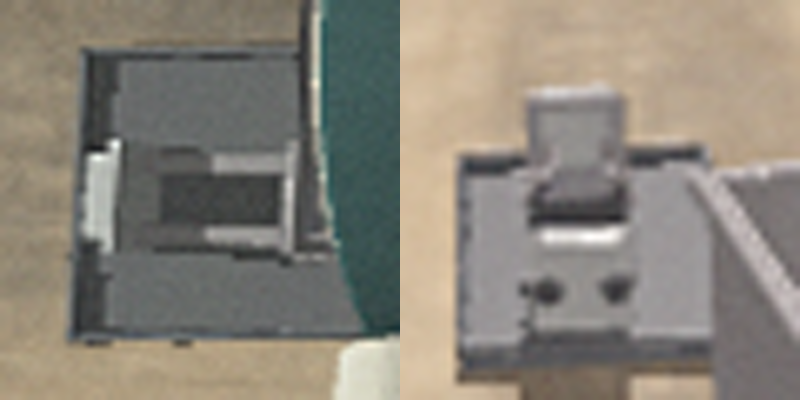

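```bash
python3 -c "
from workcell import bot
print(bot.finish_job())"
```

```text
the job is handed in; nothing more can be done
None
```

The rack is standing flat in the drip tray and the rod is back upright in its holder. I handed the job in at about 39 s; it reports no verdict.

**What I did:**
- I found the eye in the camera pictures, about 7 mm off the middle towards the holder side. I then felt for it with the hook, and it made contact at about 1.6 N.
- I hooked the eye and lifted the rack well above the tank; it weighed about 6 N on the hook. Then I lowered it slowly into the tray, dropped the hook clear and backed it out without moving the rack.

**What the last checks showed:**
- **Rack:** its two ear ends are 156 mm apart in the picture, which is what a level rack should show. Its centre is at about (0.438, 0.293), within 5 mm of the tray's centre.
- **Rod:** the guard plate looks flat on the rim, in the same place as at the start.
- **Forces:** no reading of contact force went above about 7 N, but the wrist force was only read at the end of each move.
- **Bystanders:** the screwdriver looks unmoved in the last pictures. I did not measure the tape and contactor again, though the arm never worked near them.

**One disagreement:** when I put the rod back, its plate touched the holder about 4 mm higher on the gripper than when I took it out. The rod must have slipped slightly in the jaws while carrying the rack. I stopped at first contact with the rim and opened the jaws there.

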